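# Pack the calibration carrier and close its bail

## Task

Pack the two parts that stand beside the carrier tray into its empty bays, each upright and right down on the bay floor: the large rectangular filter module in the long bay, the finned round load in the squarish bay. Then swing the wire bail over the packed parts until its front bar rests fully home in the two catch forks, and leave it there. The part already in the tray stays in its bay, and the other things on the bench stay where they are.

Things in the scene. Friction and masses are not known exactly. Their poses are not given: they have to be found in the camera images.
- tray: Fixed aluminium tray, origin on the bench under the row of bays; x runs from open front to hinge side, y along the row. Base 5 mm thick, x -60 to 105, y +-130 mm. Three bays in a row, floors 5 mm above the bench, walls 4 mm thick and 14 mm above the floors. Catch forks at x -40, y +-104 and hinge posts at x 80, y +-124 mm, all 92 mm high.
- bay_long (a point): Middle of the floor of the empty long bay, 50 mm (tray x) by 66 mm (tray y) inside; axes as the tray. It is the end bay at tray y = -51 mm.
- bay_round (a point): Middle of the floor of the empty squarish bay for the round load, 50 mm (tray x) by 48 mm (tray y) inside; the middle bay, at tray y = +10 mm; axes as the tray.
- bay_full (a point): Middle of the floor of the third bay, already filled, 50 mm (tray x) by 46 mm (tray y) inside, at tray y = +62 mm; axes as the tray.
- filter_mid (a point): Centre (half-way up) of the large rectangular aluminium filter module standing loose on the bench: 44 mm along its x, 60 mm along its y, 70 mm high in all (a 62 mm block with two 8 mm brass connectors on top), about 0.3 kg. z up.
- load_mid (a point): Centre (half-way up) of the round load standing loose on the bench: finned aluminium cylinder of diameter 42 mm, 70 mm high in all (62 mm body, one 8 mm brass connector on top), about 0.3 kg. z up.
- loaded_mid (a point): Centre (half-way up) of the smaller square module already standing in the third bay: 40 x 40 mm, 66 mm high, loose in the bay. z up.
- bail (a joint): Angle of the wire bail in rad: 0 = closed, level over the tray with its front bar in the catch forks; pi/2 = standing straight up; it starts leaning back past upright, away from the parts (about 1.85 to 2.2, stop at 2.3). The hinge is stiff by friction (about 0.16 N m), so that it stays wherever it is left.
- bail_hinge (a point): Middle of the bail's hinge axis, 82 mm above the bench at tray x = 80 mm; the axis runs along tray y.
- bail_bar (a point): Middle of the bail's front bar: round steel, 9 mm thick, 230 mm long along tray y, on two side arms 120 mm from the hinge axis. A flat strap 14 mm wide, 4 mm thick joins the arms 80 mm from the axis and lies over the parts when closed. At bail angle q the bar is at tray x = 80 - 120 cos q, height 82 + 120 sin q (mm).
- pad: Bystander: small square module 30 x 30 x 34 mm; origin at the centre of its underside.
- puck: Bystander: plain aluminium disc, 40 mm across, 18 mm high; origin at the centre of its underside.
- adapter: Bystander: small brass and steel adapter, 20 mm across, 28 mm high; origin at the centre of its underside.
- capjar: Bystander: clear jar with black cap, 56 mm across, 65 mm high; origin at the centre of its underside.
- wrench: Bystander: open-ended wrench lying flat, 150 mm long, along its x.
- driver: Bystander: screwdriver lying flat, 170 mm long, along its x.
Things that resemble listed ones, but are neither listed nor needed, are in the scene too. Leave any purple look-alike of the part that bears filter_mid alone. Leave any green look-alike of the part that bears load_mid alone.

How it is judged:
By the outcome, as a careful person would: the job done as asked, in the order asked, and still so for the second after the job is handed in, with the robot touching nothing.
It also fails if it takes over 72 s, if anything falls off the work surface, if the arm or the gripper's body presses on something with over 40 N, if the wrist force passes 120 N, or if a joint passes its speed limit or range.

## Robot

A 6-joint arm with a two-finger parallel gripper is mounted at the origin on the work surface. World frame = base frame: x ahead of the robot, y to its left, z up, the work surface at z = 0. Lengths are in m, angles in degrees, forces in N, time in s.
With the tool pointing down it reaches from about 0.275 to 0.85 m from the base axis. Payload 19 kg.
Tool frame: the origin (TCP) lies between the finger pads; the fingertips stand 8 mm ahead of it and the grasp point (between the pads) lies 11 mm behind it (bot.finger_overhang is the distance from the TCP to the fingertips, in m); z points along the fingers, y is the line along which they close (so a half turn about z gives the same grasp; the last joint's range is limited). The gripper opens to 85 mm and grips with 20 to 120 N. Pads are 22 mm wide; open, the fingers measure 114 mm over their backs; the gripper's body (76 mm by 85 mm) begins 54 mm behind the grasp point. The pads swing forward as they close: fully open they stand 13 mm farther back than shut.
Start: joints at [69.041, 8.623, 82.357, -0, 89.026, -7.678], TCP at [0.132, 0.56, 0.239] pointing down, gripper open.
Joint ranges: [-160.23, 160.23], [-39.13, 120.54], [6.94, 153.29], [-79.49, 259.48], [9.18, 160.14], [-161.06, 161.06]. Speed limits (degrees/s): [108.29, 108.29, 127.2, 172.46, 172.46, 172.46].

## Interface

Orientations are given as [roll, pitch, yaw] about the fixed x, y, z axes, in that order (R = Rz(yaw) Ry(pitch) Rx(roll)).
In Python, from workcell import bot, viewer, job_done gives the robot as it stands.
- The arm moves only by the tool apply_moves, never from a script. Its arguments are lists of equal length, an entry for each row: "xyz": the shift along the world's x, y, z in m, a list of three; "angular": the turn, a rotation vector about the world's x, y, z in degrees, a list of three. In form: {"xyz": [[dx, dy, dz], ...], "angular": [[ax, ay, az], ...]}. A call has 1 to 12 rows; each row shifts and turns the commanded pose from where the row before left it; what a row does not reach is not made up. A row lasts 1/12 s, in which the tool goes at most 41.7 mm and 7.16 degrees, less where a joint would pass 70% of its speed; a pose out of reach is approached as far as the arm can. A call is refused whole if a number of a shift passes 0.0417 or a number of a turn 7.16, either way. A call with a gripper value outside its range is refused whole. "fingers" is the opening in per cent of the stroke, from 0 (shut) to 100 (fully open), set as the call begins (left out, the last holds). The fingers move at their own pace and stop on an object; "squeeze" is the grip in N (left out, the last holds). Time passes only in rows, so rows that do not move let the fingers close. It gives the time, the measured TCP pose, the force, the opening and the grip force at its end, in the units of the state.
- bot.get_obs(): the state, without advancing time (a new reading comes with each control period).
- viewer.snapshot(name): name is "side" or "top"; returns a dict with "color" (480x640x3 uint8, blue, green, red), "fx", "fy", "cx", "cy" (pixels), "extrinsics" (4x4, takes a point from camera to world coordinates). Camera axes: x right, y down, z forward; pixel columns grow to the right and rows downward; lengths in m; the calibration is good to about 2 mm. A picture is of the moment at which its call begins. There is no depth.
- job_done(): hands the job in; it is judged then, once.
The state is a dict: "time": time; "joint_positions": joint angles; "qd": joint speeds; "tau": joint torques, N m; "eef_pos": TCP position; "orientation": TCP orientation; "wrist_force": force on the tool from outside, world axes, zero at the start; "wrist_torque": the same for the moment, N m; "gripper_width": finger opening in m; "finger_force": force on a finger pad.
Only numpy, scipy, OpenCV 4.12 (cv2) and the standard library are available. Lean on these libraries where they do the work, as an engineer would, in place of code of your own. Each camera call takes 0.05 s, during which the arm holds its last target. There are 200 camera calls.

## Working session

There is one attempt and no reset: what is moved stays moved. The work goes in short steps, Python scripts to look and compute and a tool call to move; the robot and the scene stay as the last step left them, time stands still between calls to the robot, and variables do not carry over. Pictures are saved under pics/ and viewed, at most 10 in all, crops included, and the job is handed in when it is done.

Besides the shell and the picture viewer there is one more tool, called after ">>>" in YAML: its name, and indented under it one key for each argument. apply_moves: Moves the arm, as the interface text tells. Its arguments: {"type":"object","properties":{"xyz":{"type":"array","items":{"type":"array","items":{"type":"number"}}},"angular":{"type":"array","items":{"type":"array","items":{"type":"number"}}},"fingers":{"type":"number"},"squeeze":{"type":"number"}},"required":["xyz","angular"]}

```bash
ls; mkdir -p pics
python3 - <<'E'
from workcell import bot, viewer
import cv2,pickle
for n in ("top","side"):
    s=viewer.snapshot(n); cv2.imwrite(f"pics/{n}0.png",s["color"]); pickle.dump(s,open(f"{n}0.pkl","wb"))
    print(n,s["fx"],s["fy"],s["cx"],s["cy"],s["extrinsics"].round(3) if hasattr(s["extrinsics"],'round') else s["extrinsics"])
print(bot.get_obs())
E
```

```text
pics
top 470.59406303596444 470.59406303596444 321.79497498893755 240.42167862031152 [[-0.056 -0.976  0.209  0.264]
 [-0.998  0.055 -0.01   0.008]
 [-0.002 -0.209 -0.978  1.109]
 [ 0.     0.     0.     1.   ]]
side 542.080338189625 542.080338189625 314.58012841965643 239.08726902859595 [[-0.73  -0.345  0.59  -0.388]
 [-0.683  0.377 -0.625  0.969]
 [-0.006 -0.859 -0.511  0.845]
 [ 0.     0.     0.     1.   ]]
{'time': 0.1, 'joint_positions': array([ 6.90417073e+01,  8.64742005e+00,  8.23883146e+01, -1.04757136e-03,
        8.90279721e+01, -7.67682986e+00]), 'qd': array([-0.01605645, -0.05287763, -0.2573411 , -0.00522687, -0.04632974,
       -0.1269894 ]), 'tau': array([ 5.26071686e-03, -7.14388561e+01, -5.71797574e+01, -3.33507714e-04,
        7.20703363e-03, -2.79553660e-05]), 'eef_pos': array([0.13203494, 0.55940861, 0.23875132]), 'orientation': array([-1.79936724e+02, -7.47228755e-03,  1.66718551e+02]), 'wrist_force': array([ 0.38417187,  0.02770408, -0.60386615]), 'wrist_torque': array([-0.00595027, -0.02707533, -0.01109233]), 'finger_force': 0.0, 'gripper_width': 0.08560756376411321}
```

View pics/top0.png

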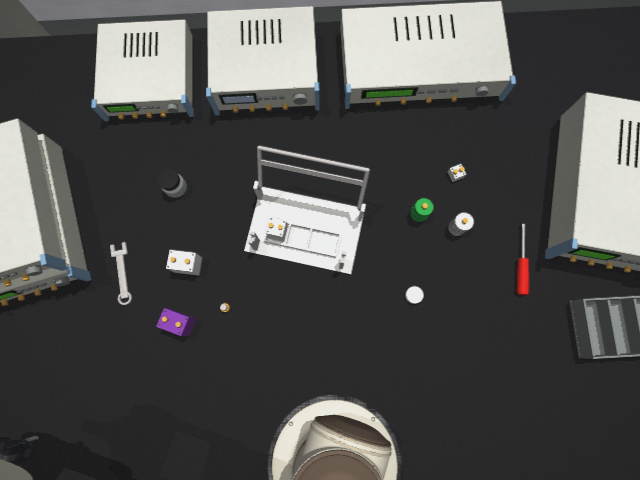

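View pics/side0.png

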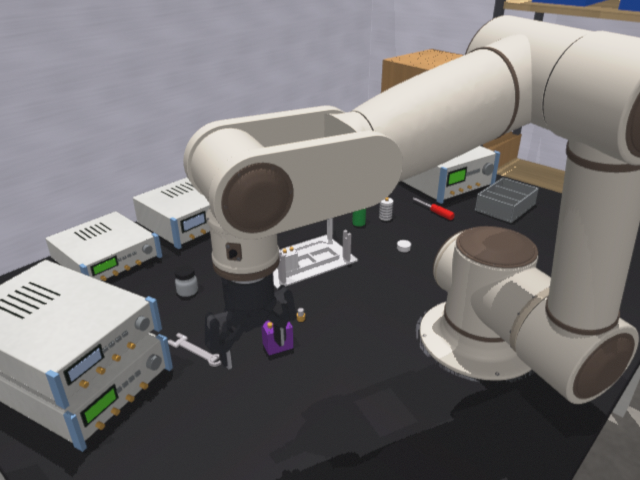

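The top view shows the tray in the centre (forks at about (253,240) and (341,260)) with the bail leaning back. The filter is at (183,262), the load at (461,224), with the purple and green look-alikes nearby. The side view is partly blocked by the arm.

```bash
cat > h.py <<'E'
import numpy as np,cv2,pickle
def ray(s,u,v):
    E=np.array(s["extrinsics"]); d=np.array([(u-s["cx"])/s["fx"],(v-s["cy"])/s["fy"],1.])
    return E[:3,3],E[:3,:3]@d
def onz(s,u,v,z):
    o,d=ray(s,u,v); return (o+d*(z-o[2])/d[2])
def proj(s,p):
    E=np.linalg.inv(np.array(s["extrinsics"])); c=E[:3,:3]@np.array(p)+E[:3,3]
    return np.array([s["cx"]+s["fx"]*c[0]/c[2],s["cy"]+s["fy"]*c[1]/c[2]])
def tri(s1,p1,s2,p2):
    o1,d1=ray(s1,*p1);o2,d2=ray(s2,*p2)
    t=np.linalg.lstsq(np.c_[d1,-d2],o2-o1,rcond=None)[0]
    a=o1+d1*t[0];b=o2+d2*t[1]; return (a+b)/2,np.linalg.norm(a-b)
E
python3 - <<'E'
from h import *
s=pickle.load(open("top0.pkl","rb"));im=s["color"]
a=cv2.resize(im[140:280,240:380],None,fx=4,fy=4,interpolation=cv2.INTER_CUBIC)
b=cv2.resize(im[240:285,155:210],None,fx=4,fy=4,interpolation=cv2.INTER_CUBIC)
c=cv2.resize(im[200:245,440:490],None,fx=4,fy=4,interpolation=cv2.INTER_CUBIC)
o=np.zeros((560,790,3),np.uint8);o[:,:560]=a;o[:180,565:785]=b;o[200:380,565:765]=c
cv2.imwrite("pics/crop1.png",o)
hsv=cv2.cvtColor(im,cv2.COLOR_BGR2HSV)
m=cv2.inRange(hsv,(12,110,100),(32,255,255))
n,l,st,ce=cv2.connectedComponentsWithStats(m)
for i in range(1,n):
    if st[i,4]>8 and 140<ce[i][1]<350: print(ce[i].round(1),st[i,4],onz(s,*ce[i],.07).round(4))
E
```

```text
[461.8 168.5] 16 [ 0.6386 -0.3387  0.07  ]
[455.5 171. ] 16 [ 0.6333 -0.3232  0.07  ]
[424.4 205.5] 23 [ 0.5542 -0.2424  0.07  ]
[464.8 220.1] 21 [ 0.5145 -0.3308  0.07  ]
[270.5 224.7] 14 [0.5287 0.1116 0.07  ]
[279.7 226.5] 14 [0.5233 0.0908 0.07  ]
[172.8 259.2] 19 [0.4615 0.3326 0.07  ]
[573.2 258.1] 23 [ 0.4136 -0.5623  0.07  ]
[187.  260.7] 18 [0.4563 0.301  0.07  ]
[591.2 261.7] 24 [ 0.4033 -0.6011  0.07  ]
[609.3 265.1] 22 [ 0.3933 -0.64    0.07  ]
[627.4 268.5] 25 [ 0.3835 -0.6789  0.07  ]
[ 25.  276.9] 31 [0.44   0.6606 0.07  ]
[  6.6 282.4] 28 [0.4299 0.7006 0.07  ]
[ 52.8 287. ] 20 [0.4137 0.5975 0.07  ]
[ 36.5 291.7] 22 [0.4053 0.6327 0.07  ]
[ 19.9 296.9] 24 [0.396  0.6686 0.07  ]
[  3.1 301.8] 22 [0.3873 0.7046 0.07  ]
[226.3 307.6] 30 [0.3471 0.2145 0.07  ]
[164.4 318.8] 21 [0.3304 0.3497 0.07  ]
[178. 324.] 21 [0.3175 0.32   0.07  ]
```

View pics/crop1.png

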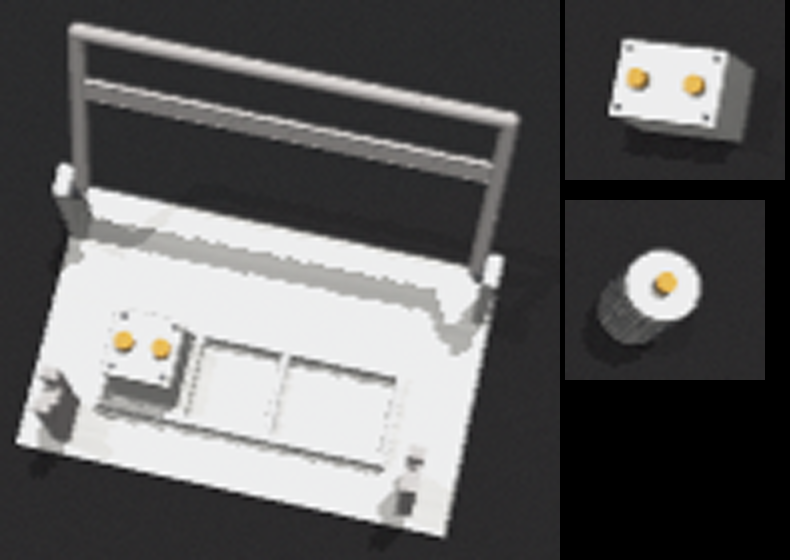

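The crop confirms the bay order from left to right: full, round, long. Base front corners in the crop are (17,443) and (445,535), fork tops about (48,375) and (415,453), post tops about (64,172) and (494,260), and bar ends (78,30) and (515,118).

Run:
```python
from h import *
from scipy.optimize import least_squares
s=pickle.load(open("top0.pkl","rb"));im=s["color"]; g=cv2.cvtColor(im,cv2.COLOR_BGR2GRAY)
def c(p): return ((p[0]+.5)/4-.5+240,(p[1]+.5)/4-.5+140)
C=[((17,443),(-.06,.13,.005)),((445,536),(-.06,-.13,.005)),((415,453),(-.04,-.104,.092)),((48,375),(-.04,.104,.092)),((64,172),(.08,.124,.092)),((495,260),(.08,-.124,.092))]
def W(t,p):
    c_,s_=np.cos(t[2]),np.sin(t[2]); return np.array([t[0]+c_*p[0]-s_*p[1],t[1]+s_*p[0]+c_*p[1],p[2]])
f=lambda t:np.concatenate([proj(s,W(t,p))-c(q) for q,p in C])
r=least_squares(f,[.47,.05,-.17],loss='soft_l1'); t=r.x
print("tray",t[:2].round(4),np.degrees(t[2]).round(2),f(t).round(2))
np.save("tray.npy",t)
print("bays", {n:W(t,(0,y,.005))[:2].round(4) for n,y in(("long",-.051),("round",.01),("full",.062))})
# bail
def fb(q):
    return np.concatenate([proj(s,W(t,(.08-.12*np.cos(q[0]),y,.082+.12*np.sin(q[0]))))-c(p) for p,y in(((78,30),.113),((513,118),-.113))])
b=least_squares(fb,[2.0]);print("bail",b.x,b.fun.round(2))
for name,(x0,y0,x1,y1) in {"filter":(155,240,210,285),"load":(440,200,490,245)}.items():
    m=np.zeros_like(g); sub=im[y0:y1,x0:x1].copy(); 
    mm=(sub.max(2)>175).astype(np.uint8)
    k,l,st,ce=cv2.connectedComponentsWithStats(mm); i=1+np.argmax(st[1:,4]); mm=(l==i).astype(np.uint8)
    mm=cv2.morphologyEx(mm,cv2.MORPH_CLOSE,np.ones((3,3)))
    cn=max(cv2.findContours(mm,cv2.RETR_EXTERNAL,cv2.CHAIN_APPROX_NONE)[0],key=cv2.contourArea)
    P=np.array([onz(s,u+x0,v+y0,.062)[:2] for u,v in cn[:,0]])*1000
    R=cv2.minAreaRect(P.astype(np.float32)); E=cv2.minEnclosingCircle(P.astype(np.float32))
    print(name,R,E, cv2.contourArea(P.astype(np.float32)))
```

```text
tray [0.5134 0.0413] -15.41 [ 0.42 -1.82  0.01 -2.3   0.04  1.4  -0.12  1.41  0.11 -0.05 -0.44  0.12]
bays {'long': array([ 0.4998, -0.0079]), 'round': array([0.516 , 0.0509]), 'full': array([0.5299, 0.1011])}
bail [1.96217076] [ 0.29  0.04 -1.77 -0.29]
filter ((459.69134521484375, 318.0240783691406), (59.4593505859375, 43.02565383911133), 79.6548080444336) ((458.7132568359375, 318.67791748046875), 35.004886627197266) 2345.999744713772
load ((514.622802734375, -330.4710693359375), (39.31894302368164, 37.87757110595703), 86.7728500366211) ((515.2680053710938, -330.8660583496094), 20.548295974731445) 1161.933693755418
```

Run:
```python
from h import *
s=pickle.load(open("top0.pkl","rb"));im=s["color"]; g=cv2.cvtColor(im,cv2.COLOR_BGR2GRAY)
t=np.load("tray.npy")
def W(p):
    c_,s_=np.cos(t[2]),np.sin(t[2]); return np.array([t[0]+c_*p[0]-s_*p[1],t[1]+s_*p[0]+c_*p[1],p[2]])
o=cv2.resize(im[195:280,240:355],None,fx=6.9,fy=6.9,interpolation=cv2.INTER_CUBIC)
def d(p,col):
    q=((proj(s,p)+.5-[240,195])*6.9-.5).round().astype(int); cv2.circle(o,tuple(int(v) for v in q),2,col,-1)
for x in(-.025,.025):
    for y in (-.084,-.018,-.014,.034):
        d(W((x,y,.005)),(0,0,255)); d(W((x,y,.019)),(255,0,0))
for y in(.089,-.088): d(W((-.029,y,.005)),(0,160,0)); d(W((-.029,y,.019)),(0,160,0))
for y in(.13,-.13):
    d(W((-.06,y,.005)),(0,160,255)); 
for y in(.104,-.104): d(W((-.04,y,.092)),(255,0,255))
cv2.imwrite("pics/crop2.png",o)
```

```text
(no output)
```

View pics/crop2.png

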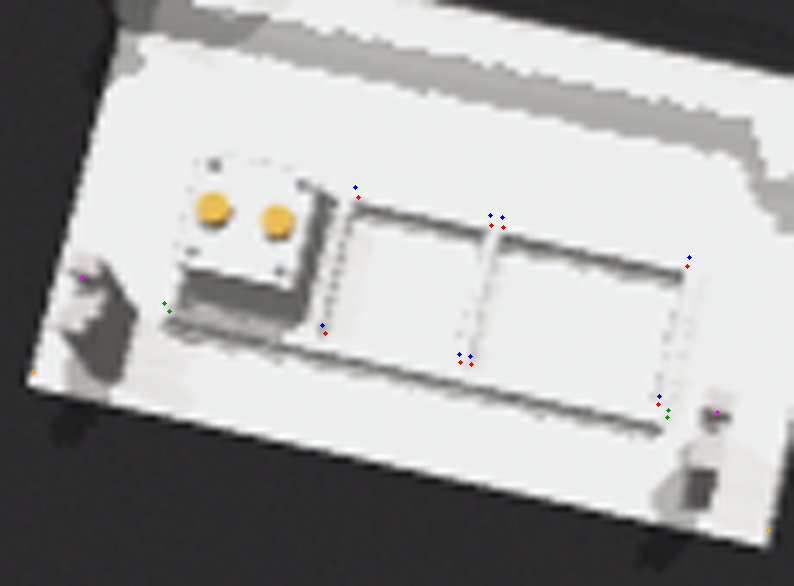

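The overlay shows my bay prediction sits about 15 crop px too high, so I'll refit on the base front corners (28,386) and (769,548), the bay back wall ends (360,201) and (686,272), and the front wall ends (165,325) and (660,435).

Run:
```python
from h import *
from scipy.optimize import least_squares
s=pickle.load(open("top0.pkl","rb"))
c=lambda p:np.array([(p[0]+.5)/6.9-.5+240,(p[1]+.5)/6.9-.5+195])
C=[((28,386),(-.06,.13,.005)),((769,548),(-.06,-.13,.005)),((686,272),(.025,-.084,.019)),((683,283),(.025,-.084,.005)),((360,201),(.025,.034,.019)),((496,233),(.025,-.016,.019)),((660,435),(-.029,-.088,.005)),((165,326),(-.029,.089,.005)),((476,360),(-.025,-.016,.019))]
def W(t,p):
    c_,s_=np.cos(t[2]),np.sin(t[2]); return np.array([t[0]+c_*p[0]-s_*p[1],t[1]+s_*p[0]+c_*p[1],p[2]])
f=lambda t:np.concatenate([proj(s,W(t,p))-c(q) for q,p in C])
r=least_squares(f,[.5,.05,-.2]); t=r.x
print("tray",t[:2].round(4),np.degrees(t[2]).round(2),f(t).round(2)); np.save("tray.npy",t)
for n,y in(("long",-.051),("round",.01),("full",.062)): print(n,W(t,(0,y,.005)).round(4))
for p in((-.04,.104,.092),(-.04,-.104,.092),(.08,.124,.092),(.08,-.124,.092)): q=proj(s,W(t,p));print("top",q.round(1),((q-[240,140])*4).round())
```

```text
tray [0.5083 0.0416] -15.72 [ 0.51 -0.17 -0.33 -0.25  0.39  0.08  0.62 -0.22 -0.7  -0.06  0.01 -0.29
  0.85 -0.29  0.45 -0.24 -1.78  1.41]
long [ 0.4945 -0.0075  0.005 ]
round [0.511  0.0512 0.005 ]
full [0.5251 0.1013 0.005 ]
top [251.4 236.8] [ 45. 387.]
top [343.3 256.8] [413. 467.]
top [255.9 184.5] [ 64. 178.]
top [363.1 207.3] [492. 269.]
```

>>> apply_moves:
  xyz:
    - [0.0273,-0.0201,0]
    - [0.0273,-0.0201,0]
    - [0.0273,-0.0201,0]
    - [0.0273,-0.0201,0]
    - [0.0273,-0.0201,0]
    - [0.0273,-0.0201,0]
    - [0.0273,-0.0201,0]
    - [0.0273,-0.0201,0]
    - [0.0273,-0.0201,0]
    - [0.0273,-0.0201,0]
    - [0.0273,-0.0201,0]
    - [0.0273,-0.0201,0]
  angular:
    - [0,0,-7.16]
    - [0,0,-7.16]
    - [0,0,-7.16]
    - [0,0,-7.16]
    - [0,0,-7.16]
    - [0,0,-7.16]
    - [0,0,-7.16]
    - [0,0,-7.16]
    - [0,0,-7.16]
    - [0,0,-7.16]
    - [0,0,-7.16]
    - [0,0,-7.16]
  fingers: 100
  squeeze: 40

```text
time: 1.1
eef_pos: [0.4608, 0.3171, 0.2391]
orientation: [-180.0, 0.0, 80.4]
wrist_force: [1.1, -0.2, -0.2]
gripper_width: 0.0856
finger_force: 0.0
```

>>> apply_moves:
  xyz:
    - [-0.001,0.001,-0.03]
    - [0,0,-0.03]
    - [0,0,-0.03]
    - [0,0,-0.03]
    - [0,0,-0.03]
    - [0,0,-0.025]
    - [0,0,-0.018]
    - [0,0,-0.01]
    - [0,0,0]
    - [0,0,0]
  angular:
    - [0,0,0]
    - [0,0,0]
    - [0,0,0]
    - [0,0,0]
    - [0,0,0]
    - [0,0,0]
    - [0,0,0]
    - [0,0,0]
    - [0,0,0]
    - [0,0,0]

```text
time: 1.93
eef_pos: [0.4588, 0.3195, 0.0366]
orientation: [-180.0, 0.0, 80.8]
wrist_force: [0.4, -0.3, 0.5]
gripper_width: 0.0857
finger_force: 0.0
```

>>> apply_moves:
  xyz:
    - [0,0,0]
    - [0,0,0]
    - [0,0,0]
    - [0,0,0]
    - [0,0,0]
    - [0,0,0]
    - [0,0,0]
    - [0,0,0]
    - [0,0,0]
    - [0,0,0]
    - [0,0,0]
    - [0,0,0]
  angular:
    - [0,0,0]
    - [0,0,0]
    - [0,0,0]
    - [0,0,0]
    - [0,0,0]
    - [0,0,0]
    - [0,0,0]
    - [0,0,0]
    - [0,0,0]
    - [0,0,0]
    - [0,0,0]
    - [0,0,0]
  fingers: 0
  squeeze: 40

```text
time: 2.93
eef_pos: [0.4591, 0.3196, 0.0373]
orientation: [179.9, -0.0, 80.8]
wrist_force: [0.8, -1.5, 6.9]
gripper_width: 0.0438
finger_force: 40.1
```

>>> apply_moves:
  xyz:
    - [0,0,0.02]
    - [0,0,0.03]
    - [0,0,0.035]
    - [0,0,0.035]
    - [0,0,0]
  angular:
    - [0,0,0]
    - [0,0,0]
    - [0,0,0]
    - [0,0,0]
    - [0,0,0]

```text
time: 3.35
eef_pos: [0.4606, 0.3205, 0.1634]
orientation: [179.6, -0.3, 80.8]
wrist_force: [0.4, 0.2, -1.6]
gripper_width: 0.0434
finger_force: 43.3
```

>>> apply_moves:
  xyz:
    - [0.0036,-0.02,0]
    - [0.0036,-0.033,0]
    - [0.0036,-0.033,0]
    - [0.0036,-0.035,0]
    - [0.0036,-0.035,0]
    - [0.0036,-0.035,0]
    - [0.0036,-0.035,0]
    - [0.0036,-0.033,0]
    - [0.0036,-0.033,0]
    - [0.0034,-0.02,0]
    - [0,-0.0137,0]
    - [0,0,0]
  angular:
    - [0,0,-0.6]
    - [0,0,-0.6]
    - [0,0,-0.6]
    - [0,0,-0.6]
    - [0,0,-0.6]
    - [0,0,-0.6]
    - [0,0,-0.6]
    - [0,0,-0.6]
    - [0,0,-0.6]
    - [0,0,-0.6]
    - [0,0,-0.5]
    - [0,0,0]

```text
time: 4.35
eef_pos: [0.4944, -0.0087, 0.1559]
orientation: [-180.0, 0.0, 74.1]
wrist_force: [-0.7, 0.1, -4.7]
gripper_width: 0.0435
finger_force: 43.1
```

Run:
```python
from workcell import bot, viewer
import cv2,pickle
for n in ("side","top"):
    s=viewer.snapshot(n); cv2.imwrite(f"pics/{n}1.png",s["color"]); pickle.dump(s,open(f"{n}1.pkl","wb"))
a=cv2.resize(pickle.load(open("side1.pkl","rb"))["color"][170:320,240:440],None,fx=4,fy=4)
cv2.imwrite("pics/v1.png",a); o=bot.get_obs(); print(o["eef_pos"],o["orientation"],o["time"])
```

```text
[ 0.49429193 -0.0064975   0.15595801] [-1.79965762e+02 -9.67552187e-03  7.42392840e+01] 4.45
```

View pics/v1.png

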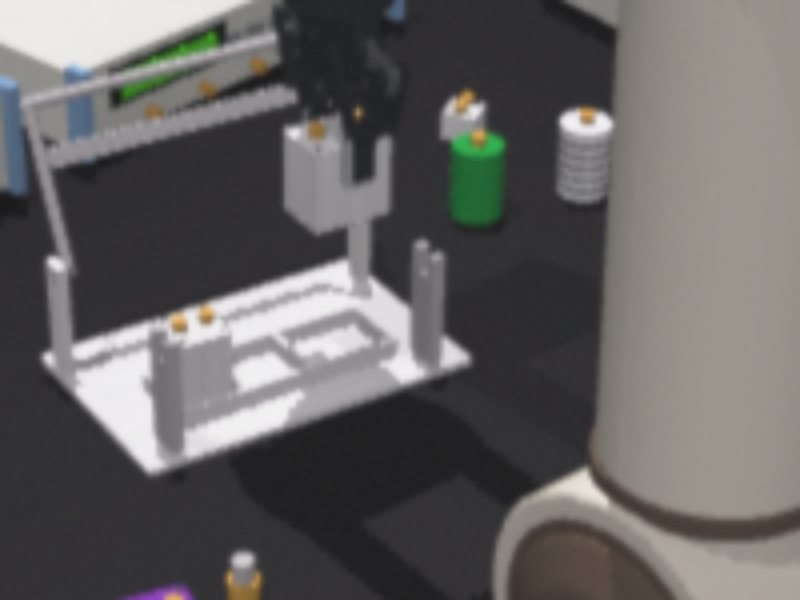

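The side view shows the filter hanging above the long bay. Its near bottom corner is at crop (318,232), left corner at (287,213), and the tray's front right corner at (470,360) and front left at (150,475).

Run:
```python
from h import *
s=pickle.load(open("side1.pkl","rb")); t=np.load("tray.npy")
def W(t,p):
    c_,s_=np.cos(t[2]),np.sin(t[2]); return np.array([t[0]+c_*p[0]-s_*p[1],t[1]+s_*p[0]+c_*p[1],p[2]])
cr=lambda q:((q-[240,170]+.5)*4-.5).round(0)
for n,p in {"FL":(-.06,.13,.005),"FR":(-.06,-.13,.005),"BL":(.105,.13,.005),"bay fr-out-right top":(-.029,-.088,.019),"bay back-right-in top":(.025,-.084,.019),"div back":(.025,-.016,.019)}.items(): print(n,cr(proj(s,W(t,p))))
f=np.array([.4943,-.0065,np.radians(-15.76)]); 
for n,p in {"near bottom(-x,+y)":(-.022,.0285,.119),"left(+x,+y)":(.022,.0285,.119),"right(-x,-y)":(-.022,-.0315,.119),"left top":(.022,.0285,.181)}.items(): print(n,cr(proj(s,W(f,p))))
```

```text
FL [156. 466.]
FR [477. 354.]
BL [ 48. 351.]
bay fr-out-right top [405. 334.]
bay back-right-in top [359. 302.]
div back [279. 328.]
near bottom(-x,+y) [321. 233.]
left(+x,+y) [287. 206.]
right(-x,-y) [394. 210.]
left top [286. 126.]
```

>>> apply_moves:
  xyz:
    - [0,0,-0.02]
    - [0,0,-0.025]
    - [0,0,-0.025]
    - [0,0,-0.015]
    - [0,0,-0.003]
    - [0,0,0]
    - [0,0,0]
  angular:
    - [0,0,0]
    - [0,0,0]
    - [0,0,0]
    - [0,0,0]
    - [0,0,0]
    - [0,0,0]
    - [0,0,0]

```text
time: 5.03
eef_pos: [0.4949, -0.0059, 0.0692]
orientation: [180.0, -0.0, 74.3]
wrist_force: [0.3, -0.7, -3.9]
gripper_width: 0.0433
finger_force: 43.0
```

Run:
```python
from workcell import bot, viewer
import cv2,pickle,numpy as np
S={}
for n in ("side","top"):
    s=viewer.snapshot(n); S[n]=s["color"]; pickle.dump(s,open(f"{n}2.pkl","wb"))
a=cv2.resize(S["side"][225:295,270:370],None,fx=8,fy=8,interpolation=cv2.INTER_CUBIC)
cv2.imwrite("pics/v2.png",a)
o=bot.get_obs(); print(o["eef_pos"],o["orientation"],o["time"])
```

```text
[ 0.49516707 -0.00611026  0.06954293] [ 1.79897778e+02 -1.62662228e-02  7.43237313e+01] 5.1333
```

View pics/v2.png

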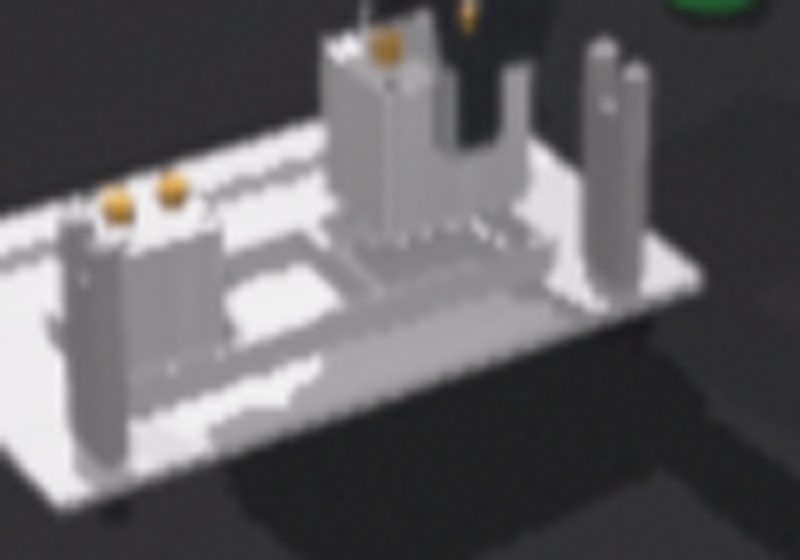

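The near bottom corner of the filter is at crop (390,240). The divider's light top line runs from (310,230) to (380,292), and the outer right front wall corner is around (550,250).

Run:
```python
from h import *
s=pickle.load(open("side2.pkl","rb")); t=np.load("tray.npy"); im=s["color"]
def W(t,p):
    c_,s_=np.cos(t[2]),np.sin(t[2]); return np.array([t[0]+c_*p[0]-s_*p[1],t[1]+s_*p[0]+c_*p[1],p[2]])
o=cv2.resize(im[225:295,270:370],None,fx=8,fy=8,interpolation=cv2.INTER_CUBIC)
o=cv2.convertScaleAbs(np.clip(o,0,200),alpha=1.25)
def d(a,b,col):
    q=[tuple(int(v) for v in ((proj(s,p)-[270,225]+.5)*8-.5).round()) for p in(a,b)]; cv2.line(o,q[0],q[1],col,1,cv2.LINE_AA)
def box(T,x0,x1,y0,y1,z,col):
    P=[W(T,(x,y,z)) for x,y in((x0,y0),(x1,y0),(x1,y1),(x0,y1))]
    for i in range(4): d(P[i],P[(i+1)%4],col)
box(t,-.025,.025,-.084,-.018,.019,(0,0,255)); box(t,-.029,.029,-.088,.089,.019,(255,0,0)); box(t,-.025,.025,-.014,.034,.019,(0,0,255)); box(t,-.06,.105,-.13,.13,.005,(0,160,0))
f=np.array([.4951,-.0061,np.radians(-15.7)]); box(f,-.022,.022,-.0315,.0285,.0322,(0,200,255))
cv2.imwrite("pics/v3.png",o)
```

```text
(no output)
```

View pics/v3.png

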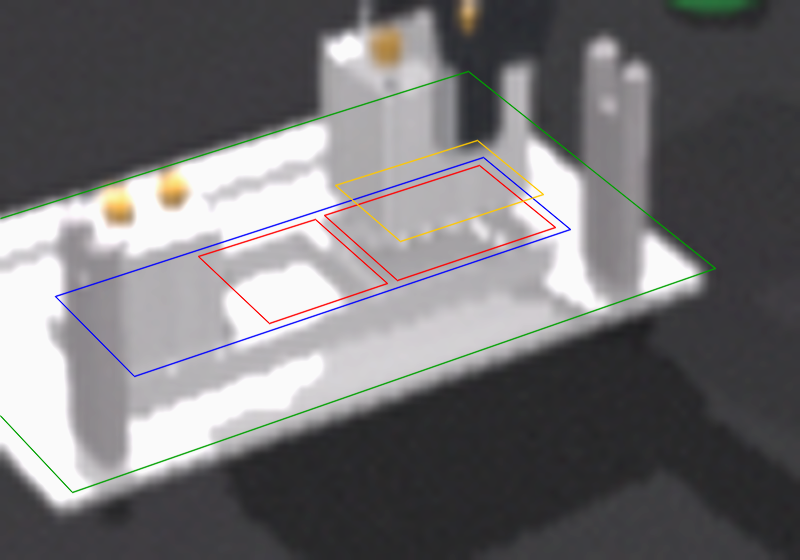

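Run:
```python
from h import *
t=np.load("tray.npy")
def W(p):
    c_,s_=np.cos(t[2]),np.sin(t[2]); return np.array([t[0]+c_*p[0]-s_*p[1],t[1]+s_*p[0]+c_*p[1],p[2]])
s=pickle.load(open("side2.pkl","rb"));g=cv2.cvtColor(s["color"],cv2.COLOR_BGR2GRAY)
for y in(.08,.06,0,-.06):
    a,b=proj(s,W((-.06,y,.005))),proj(s,W((-.06,y,0))); u=int(round(a[0])); v=int(a[1]); print(u,a.round(1),b.round(1),v-6,g[v-6:v+9,u])
# right end base edge row profile
for x in(0.03,.0,-.05):
    a=proj(s,W((x,-.13,.005))); u,v=int(a[0]),int(round(a[1])); print('R',a.round(1),u-8,g[v,u-8:u+6])
s=pickle.load(open("top0.pkl","rb"));g=cv2.cvtColor(s["color"],cv2.COLOR_BGR2GRAY)
for y in(.06,0,-.06):
    a,b=proj(s,W((-.06,y,.005))),proj(s,W((-.06,y,0))); u=int(round(a[0])); v=int(a[1]); print('T',u,a.round(1),b.round(1),v-6,g[v-6:v+8,u])
```

```text
295 [295.  280.3] [295.  281.9] 274 [200 235 239 237 225 216 221 187 127  78  52  51  49  49  50]
301 [301.4 278.1] [301.5 279.6] 272 [212 238 238 224 175 164 159 147 115  59  34  34  34  35  31]
320 [320.3 271.6] [320.3 273.1] 265 [152 164 166 167 169 167 165 156 129  84  42  31  33  34  32]
339 [338.5 265.2] [338.5 266.7] 259 [216 216 184 140 138 149 155 138  98  48  33  33  35  34  33]
R [341.5 244.2] 333 [143 144 151 207 229 206 132  77  55  67  97 102 102 104]
R [347.2 248.7] 339 [221 221 218 173 118 104 102 104 108 114 114  98  58  44]
R [357.  256.5] 348 [114 124 170 214 219 217 196 142  94  57  44  45  45  45]
T 273 [272.6 256.6] [272.8 257. ] 250 [237 237 238 238 238 238 235 114  44  44  42  43  44  44]
T 297 [297.1 262. ] [297.2 262.3] 255 [238 237 238 237 237 237 236 191  43  43  42  43  44  43]
T 322 [321.8 267.4] [321.8 267.7] 261 [237 237 238 238 237 237 229  46  43  44  43  43  43  42]
```

Run:
```python
from h import *
t=np.load("tray.npy")
def W(T,p):
    c_,s_=np.cos(T[2]),np.sin(T[2]); return np.array([T[0]+c_*p[0]-s_*p[1],T[1]+s_*p[0]+c_*p[1],p[2]])
s=pickle.load(open("top2.pkl","rb"));im=s["color"]
a=cv2.resize(im[205:275,260:355],None,fx=8,fy=8,interpolation=cv2.INTER_CUBIC)
f=np.array([.4951,-.0061,np.radians(-15.7)])
for p in [W(f,(x,y,z)) for x in(-.022,.022) for y in(-.0315,.0285) for z in(.0322,.0942)]:
    q=((proj(s,p)-[260,205]+.5)*8-.5).round(); cv2.circle(a,(int(q[0]),int(q[1])),3,(0,0,255),-1)
cv2.imwrite("pics/v4.png",a)
```

```text
(no output)
```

View pics/v4.png

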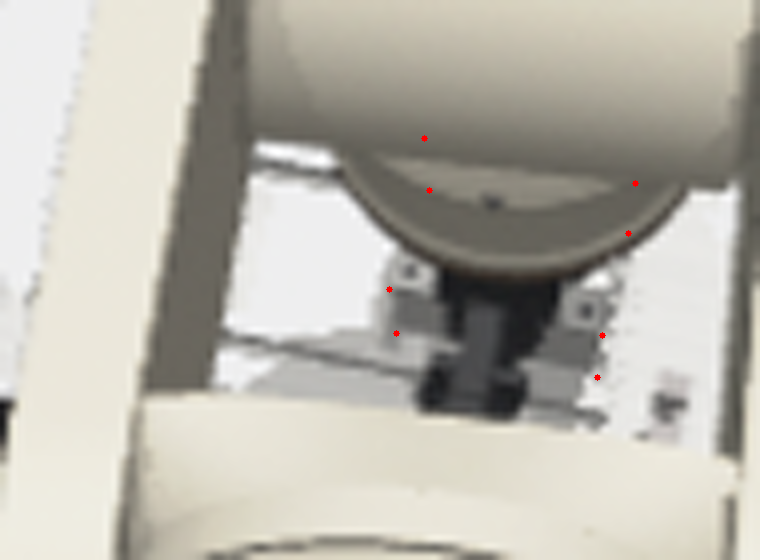

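In the top view the filter's front top edge, from (390,292) to (603,330), matches the kinematic prediction, and the tray fit came from the same camera. I'll lower it gently and watch the force.

>>> apply_moves:
  xyz:
    - [0,0,-0.004]
    - [0,0,-0.004]
    - [0,0,-0.003]
    - [0,0,-0.002]
    - [0,0,-0.002]
    - [0,0,-0.002]
    - [0,0,0]
  angular:
    - [0,0,0]
    - [0,0,0]
    - [0,0,0]
    - [0,0,0]
    - [0,0,0]
    - [0,0,0]
    - [0,0,0]

```text
time: 5.72
eef_pos: [0.4943, -0.0063, 0.0508]
orientation: [-180.0, 0.0, 74.3]
wrist_force: [0.1, -0.8, -4.4]
gripper_width: 0.0434
finger_force: 43.1
```

>>> apply_moves:
  xyz:
    - [0,0,-0.003]
    - [0,0,-0.002]
    - [0,0,-0.002]
    - [0,0,-0.001]
    - [0,0,-0.0007]
    - [0,0,0]
    - [0,0,0]
  angular:
    - [0,0,0]
    - [0,0,0]
    - [0,0,0]
    - [0,0,0]
    - [0,0,0]
    - [0,0,0]
    - [0,0,0]

```text
time: 6.3
eef_pos: [0.4945, -0.0063, 0.0426]
orientation: [-180.0, -0.0, 74.3]
wrist_force: [0.5, -0.2, -3.7]
gripper_width: 0.0436
finger_force: 43.2
```

>>> apply_moves:
  xyz:
    - [0,0,-0.0005]
    - [0,0,-0.0005]
    - [0,0,0]
  angular:
    - [0,0,0]
    - [0,0,0]
    - [0,0,0]

```text
time: 6.55
eef_pos: [0.4947, -0.0063, 0.0423]
orientation: [180.0, -0.0, 74.3]
wrist_force: [-4.3, 0.4, 8.7]
gripper_width: 0.0433
finger_force: 44.5
```

>>> apply_moves:
  xyz:
    - [0,0,0]
    - [0,0,0]
    - [0,0,0]
    - [0,0,0]
    - [0,0,0]
    - [0,0,0]
  angular:
    - [0,0,0]
    - [0,0,0]
    - [0,0,0]
    - [0,0,0]
    - [0,0,0]
    - [0,0,0]
  fingers: 100

```text
time: 7.05
eef_pos: [0.4945, -0.0063, 0.0416]
orientation: [-180.0, -0.0, 74.3]
wrist_force: [0.2, -0.7, 0.4]
gripper_width: 0.0851
finger_force: 0.0
```

>>> apply_moves:
  xyz:
    - [0,0,0.01]
    - [0,0,0.02]
    - [0,0,0.03]
    - [0,0,0.03]
    - [0,0,0.03]
  angular:
    - [0,0,0]
    - [0,0,0]
    - [0,0,0]
    - [0,0,0]
    - [0,0,0]

```text
time: 7.47
eef_pos: [0.4942, -0.0062, 0.1637]
orientation: [180.0, -0.0, 74.3]
wrist_force: [0.5, -0.6, 0.4]
gripper_width: 0.0854
finger_force: 0.0
```

>>> apply_moves:
  xyz:
    - [0.002,-0.02,0]
    - [0.002,-0.033,0]
    - [0.002,-0.033,0]
    - [0.002,-0.033,0]
    - [0.002,-0.033,0]
    - [0.002,-0.033,0]
    - [0.002,-0.033,0]
    - [0.002,-0.033,0]
    - [0.002,-0.033,0]
    - [0.002,-0.025,0]
    - [0,-0.0154,0]
    - [0,0,0]
  angular:
    - [0,0,0]
    - [0,0,0]
    - [0,0,0]
    - [0,0,0]
    - [0,0,0]
    - [0,0,0]
    - [0,0,0]
    - [0,0,0]
    - [0,0,0]
    - [0,0,0]
    - [0,0,0]
    - [0,0,0]

```text
time: 8.47
eef_pos: [0.5141, -0.3332, 0.1617]
orientation: [-180.0, 0.0, 74.2]
wrist_force: [0.5, -0.4, -0.3]
gripper_width: 0.0856
finger_force: 0.0
```

Run:
```python
from workcell import bot, viewer
from h import *
t=np.load("tray.npy")
s=viewer.snapshot("top"); pickle.dump(s,open("top3.pkl","wb")); im=s["color"]
q=viewer.snapshot("side"); pickle.dump(q,open("side3.pkl","wb"))
hsv=cv2.cvtColor(im,cv2.COLOR_BGR2HSV)
m=cv2.inRange(hsv,(12,110,100),(32,255,255)); n,l,st,ce=cv2.connectedComponentsWithStats(m)
for i in range(1,n):
    if st[i,4]>8 and 140<ce[i][1]<350 and 210<ce[i][0]<540: print(ce[i].round(1),st[i,4],onz(s,*ce[i],.075).round(4))
o=bot.get_obs(); print(o["eef_pos"],o["orientation"],o["time"])
```

```text
[461.8 168.5] 16 [ 0.6368 -0.337   0.075 ]
[455.5 171. ] 16 [ 0.6315 -0.3217  0.075 ]
[424.4 205.5] 23 [ 0.5528 -0.2412  0.075 ]
[270.5 224.7] 14 [0.5274 0.1111 0.075 ]
[279.7 226.5] 14 [0.5221 0.0904 0.075 ]
[316.7 234.5] 14 [0.4988 0.0078 0.075 ]
[330.7 237.6] 14 [ 0.4898 -0.0232  0.075 ]
[ 0.51435358 -0.33045467  0.16173114] [-1.79977598e+02 -2.56765398e-02  7.42653311e+01] 8.5667
```

>>> apply_moves:
  xyz:
    - [0.0005,0,-0.03]
    - [0,0,-0.03]
    - [0,0,-0.03]
    - [0,0,-0.02]
    - [0,0,-0.012]
    - [0,0,-0.004]
    - [0,0,0]
    - [0,0,0]
  angular:
    - [0,0,0]
    - [0,0,0]
    - [0,0,0]
    - [0,0,0]
    - [0,0,0]
    - [0,0,0]
    - [0,0,0]
    - [0,0,0]

```text
time: 9.23
eef_pos: [0.5156, -0.3307, 0.037]
orientation: [179.9, 0.0, 74.3]
wrist_force: [0.1, -0.5, -0.3]
gripper_width: 0.0855
finger_force: 0.0
```

>>> apply_moves:
  xyz:
    - [0,0,0]
    - [0,0,0]
    - [0,0,0]
    - [0,0,0]
    - [0,0,0]
    - [0,0,0]
    - [0,0,0]
    - [0,0,0]
    - [0,0,0]
    - [0,0,0]
    - [0,0,0]
    - [0,0,0]
  angular:
    - [0,0,0]
    - [0,0,0]
    - [0,0,0]
    - [0,0,0]
    - [0,0,0]
    - [0,0,0]
    - [0,0,0]
    - [0,0,0]
    - [0,0,0]
    - [0,0,0]
    - [0,0,0]
    - [0,0,0]
  fingers: 0
  squeeze: 40

```text
time: 10.23
eef_pos: [0.5152, -0.3309, 0.0364]
orientation: [180.0, 0.0, 74.3]
wrist_force: [-1.8, 2.2, 6.3]
gripper_width: 0.0409
finger_force: 40.0
```

>>> apply_moves:
  xyz:
    - [0,0,0.02]
    - [0,0,0.03]
    - [0,0,0.035]
    - [0,0,0.035]
    - [0,0,0]
    - [0,0,0]
  angular:
    - [0,0,0]
    - [0,0,0]
    - [0,0,0]
    - [0,0,0]
    - [0,0,0]
    - [0,0,0]

```text
time: 10.73
eef_pos: [0.5156, -0.3312, 0.1576]
orientation: [179.8, 0.1, 74.3]
wrist_force: [0.4, 0.1, -4.0]
gripper_width: 0.0413
finger_force: 41.6
```

>>> apply_moves:
  xyz:
    - [-0.0005,0.018,0]
    - [-0.0005,0.034,0]
    - [-0.0005,0.036,0]
    - [-0.0005,0.036,0]
    - [-0.0005,0.036,0]
    - [-0.0005,0.036,0]
    - [-0.0005,0.036,0]
    - [-0.0005,0.036,0]
    - [-0.0006,0.036,0]
    - [0,0.036,0]
    - [0,0.026,0]
    - [0,0.0164,0]
  angular:
    - [0,0,0]
    - [0,0,0]
    - [0,0,0]
    - [0,0,0]
    - [0,0,0]
    - [0,0,0]
    - [0,0,0]
    - [0,0,0]
    - [0,0,0]
    - [0,0,0]
    - [0,0,0]
    - [0,0,0]

```text
time: 11.73
eef_pos: [0.5094, 0.0544, 0.1541]
orientation: [-179.9, -0.0, 74.4]
wrist_force: [0.3, -0.0, -2.7]
gripper_width: 0.0412
finger_force: 41.6
```

>>> apply_moves:
  xyz:
    - [0,0,0]
    - [0,0,-0.02]
    - [0,0,-0.025]
    - [0,0,-0.025]
    - [0,0,-0.01]
    - [0,0,-0.003]
    - [0,0,0]
    - [0,0,0]
  angular:
    - [0,0,0]
    - [0,0,0]
    - [0,0,0]
    - [0,0,0]
    - [0,0,0]
    - [0,0,0]
    - [0,0,0]
    - [0,0,0]

```text
time: 12.4
eef_pos: [0.5109, 0.0515, 0.0734]
orientation: [180.0, -0.0, 74.3]
wrist_force: [-0.9, 0.2, -2.3]
gripper_width: 0.041
finger_force: 41.4
```

>>> apply_moves:
  xyz:
    - [0,0,-0.005]
    - [0,0,-0.005]
    - [0,0,-0.004]
    - [0,0,-0.003]
    - [0,0,-0.003]
    - [0,0,-0.003]
    - [0,0,0]
    - [0,0,0]
  angular:
    - [0,0,0]
    - [0,0,0]
    - [0,0,0]
    - [0,0,0]
    - [0,0,0]
    - [0,0,0]
    - [0,0,0]
    - [0,0,0]

```text
time: 13.07
eef_pos: [0.5104, 0.0517, 0.0495]
orientation: [-180.0, 0.0, 74.3]
wrist_force: [0.7, 0.5, -2.2]
gripper_width: 0.0407
finger_force: 41.4
```

>>> apply_moves:
  xyz:
    - [0,0,-0.003]
    - [0,0,-0.002]
    - [0,0,-0.002]
    - [0,0,-0.001]
    - [0,0,-0.0007]
    - [0,0,-0.0005]
    - [0,0,0]
    - [0,0,0]
  angular:
    - [0,0,0]
    - [0,0,0]
    - [0,0,0]
    - [0,0,0]
    - [0,0,0]
    - [0,0,0]
    - [0,0,0]
    - [0,0,0]

```text
time: 13.73
eef_pos: [0.5104, 0.0518, 0.0413]
orientation: [180.0, -0.0, 74.3]
wrist_force: [-9.3, 0.1, 16.3]
gripper_width: 0.0412
finger_force: 43.5
```

>>> apply_moves:
  xyz:
    - [0,0,0]
    - [0,0,0]
    - [0,0,0]
    - [0,0,0]
    - [0,0,0]
    - [0,0,0]
  angular:
    - [0,0,0]
    - [0,0,0]
    - [0,0,0]
    - [0,0,0]
    - [0,0,0]
    - [0,0,0]
  fingers: 100

```text
time: 14.23
eef_pos: [0.5104, 0.0517, 0.0403]
orientation: [-180.0, 0.0, 74.3]
wrist_force: [0.4, 0.0, 0.4]
gripper_width: 0.0854
finger_force: 0.0
```

>>> apply_moves:
  xyz:
    - [0,0,0.01]
    - [0,0,0.02]
    - [0,0,0.03]
    - [0,0,0.035]
    - [0,0,0.035]
    - [0,0,0.035]
    - [0,0,0.03]
    - [0,0,0.02]
    - [0,0,0]
  angular:
    - [0,0,0]
    - [0,0,0]
    - [0,0,0]
    - [0,0,0]
    - [0,0,0]
    - [0,0,0]
    - [0,0,0]
    - [0,0,0]
    - [0,0,0]

```text
time: 14.98
eef_pos: [0.5114, 0.0517, 0.2608]
orientation: [179.6, -0.1, 74.3]
wrist_force: [-0.7, 0.3, 0.5]
gripper_width: 0.0855
finger_force: 0.0
```

Run:
```python
from workcell import bot, viewer
from h import *
from scipy.optimize import least_squares
t=np.load("tray.npy")
def W(p,t=t):
    c_,s_=np.cos(t[2]),np.sin(t[2]); return np.array([t[0]+c_*p[0]-s_*p[1],t[1]+s_*p[0]+c_*p[1],p[2]])
s=pickle.load(open("top0.pkl","rb"))
c=lambda p:np.array([(p[0]+.5)/4-.5+240,(p[1]+.5)/4-.5+140])
bp=lambda q,y:W((.08-.12*np.cos(q),y,.082+.12*np.sin(q)))
f=lambda q:np.concatenate([proj(s,bp(q[0],y))-c(p) for p,y in(((76,31),.115),((515,119),-.115))])
r=least_squares(f,[2.]); print("q top",r.x,r.fun.round(2))
# side3: bar left end corner in v1 crop (27,102)
s3=pickle.load(open("side3.pkl","rb")); p=np.array([27.5/4-.5+240,102.5/4-.5+170])
for q in(1.85,1.95,2.0,2.05,2.15): print(q,(proj(s3,bp(q,.115))-p).round(1))
print("tri",tri(s,c((76,31)),s3,p), [bp(q,.115).round(4) for q in (1.9,2.,2.1)])
q=viewer.snapshot("side"); pickle.dump(q,open("side4.pkl","wb")); n=viewer.snapshot("top"); pickle.dump(n,open("top4.pkl","wb"))
v=np.hstack([cv2.resize(q["color"][150:290,230:360],None,fx=3,fy=3),cv2.resize(n["color"][140:280,240:375],None,fx=3,fy=3)])
cv2.imwrite("pics/v5.png",v); print(v.shape)
o=bot.get_obs(); print(o["eef_pos"],o["orientation"],o["time"])
```

```text
q top [2.01026586] [ 0.92 -0.17 -0.62  0.41]
1.85 [ 4.3 -0.3]
1.95 [ 2.6 -0.6]
2.0 [ 1.8 -0.6]
2.05 [ 1.1 -0.4]
2.15 [-0.4  0.1]
tri (array([0.66726493, 0.11982402, 0.1889396 ]), np.float64(0.0027906690401189784)) [array([0.6538, 0.1201, 0.1956]), array([0.6645, 0.1171, 0.1911]), array([0.6748, 0.1142, 0.1856])]
(420, 795, 3)
[0.51043479 0.05171023 0.25632009] [ 1.79919477e+02 -2.29833656e-02  7.43002702e+01] 15.0833
```

View pics/v5.png

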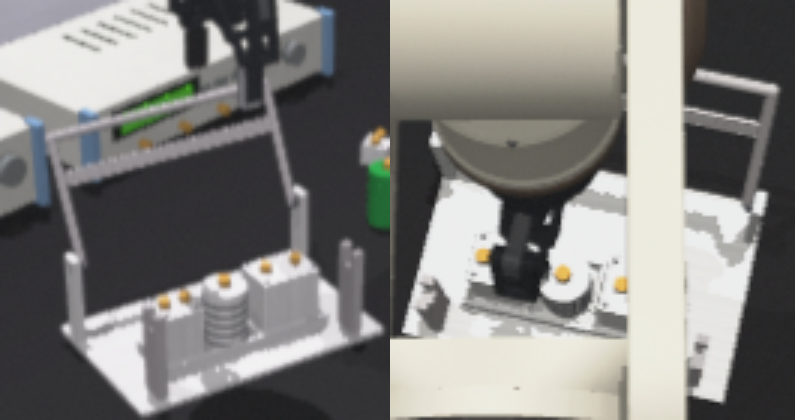

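The picture shows all three parts upright in their bays, with the bail leaning back at about 2.01 rad. Next I grip the middle of the bar and swing it over.

>>> apply_moves:
  xyz:
    - [0.02,-0.008,0]
    - [0.03,-0.011,0]
    - [0.03,-0.011,0]
    - [0.025,-0.009,0]
    - [0.019,-0.0066,0]
    - [0,0,0]
    - [0,0,-0.02]
    - [0,0,-0.025]
    - [0,0,-0.02]
    - [0,0,-0.0073]
    - [0,0,0]
    - [0,0,0]
  angular:
    - [0,0,0]
    - [0,0,0]
    - [0,0,0]
    - [0,0,0]
    - [0,0,0]
    - [0,0,0]
    - [0,0,0]
    - [0,0,0]
    - [0,0,0]
    - [0,0,0]
    - [0,0,0]
    - [0,0,0]

```text
time: 16.08
eef_pos: [0.6342, 0.0062, 0.1835]
orientation: [-180.0, 0.0, 74.3]
wrist_force: [-0.6, 0.2, 0.8]
gripper_width: 0.0857
finger_force: 0.0
```

>>> apply_moves:
  xyz:
    - [0,0,0]
    - [0,0,0]
    - [0,0,0]
    - [0,0,0]
    - [0,0,0]
    - [0,0,0]
    - [0,0,0]
    - [0,0,0]
    - [0,0,0]
    - [0,0,0]
    - [0,0,0]
    - [0,0,0]
  angular:
    - [0,0,0]
    - [0,0,0]
    - [0,0,0]
    - [0,0,0]
    - [0,0,0]
    - [0,0,0]
    - [0,0,0]
    - [0,0,0]
    - [0,0,0]
    - [0,0,0]
    - [0,0,0]
    - [0,0,0]
  fingers: 0
  squeeze: 20

```text
time: 17.08
eef_pos: [0.6344, 0.0061, 0.1831]
orientation: [180.0, -0.0, 74.3]
wrist_force: [0.6, 0.4, 2.4]
gripper_width: 0.008
finger_force: 20.8
```

Run:
```python
import numpy as np
t=np.load("tray.npy")[2]
q=np.linspace(2.01,.3,25); x=-.12*np.cos(q); z=.12*np.sin(q)
P=np.c_[x*np.cos(t),x*np.sin(t),z]; P=(P-P[0]).round(4); print(np.diff(P,axis=0).round(4).tolist()); print(P[-1])
```

```text
[[-0.0076, 0.0021, 0.0034], [-0.0077, 0.0022, 0.0027], [-0.008, 0.0023, 0.0023], [-0.0081, 0.0022, 0.0016], [-0.0081, 0.0023, 0.001], [-0.0083, 0.0023, 0.0004], [-0.0082, 0.0024, -0.0002], [-0.0082, 0.0023, -0.0008], [-0.0081, 0.0023, -0.0015], [-0.008, 0.0022, -0.002], [-0.0078, 0.0022, -0.0026], [-0.0077, 0.0022, -0.0031], [-0.0074, 0.002, -0.0038], [-0.0071, 0.0021, -0.0042], [-0.0068, 0.0019, -0.0048], [-0.0065, 0.0018, -0.0053], [-0.0061, 0.0017, -0.0057], [-0.0057, 0.0016, -0.0062], [-0.0052, 0.0015, -0.0066], [-0.0048, 0.0013, -0.0069], [-0.0043, 0.0012, -0.0073], [-0.0038, 0.0011, -0.0076], [-0.0033, 0.0009, -0.0079], [-0.0027, 0.0008, -0.008]]
[-0.1595  0.0449 -0.0731]
```

>>> apply_moves:
  xyz:
    - [-0.0076,0.0021,0.0034]
    - [-0.0077,0.0022,0.0027]
    - [-0.008,0.0023,0.0023]
    - [-0.0081,0.0022,0.0016]
    - [-0.0081,0.0023,0.001]
    - [-0.0083,0.0023,0.0004]
  angular:
    - [0,0,0]
    - [0,0,0]
    - [0,0,0]
    - [0,0,0]
    - [0,0,0]
    - [0,0,0]

```text
time: 17.58
eef_pos: [0.5857, 0.0197, 0.1945]
orientation: [-180.0, 0.0, 74.3]
wrist_force: [2.5, -1.1, -3.1]
gripper_width: 0.0082
finger_force: 20.5
```

>>> apply_moves:
  xyz:
    - [-0.0082,0.0024,-0.0002]
    - [-0.0082,0.0023,-0.0008]
    - [-0.0081,0.0023,-0.0015]
    - [-0.008,0.0022,-0.002]
    - [-0.0078,0.0022,-0.0026]
    - [-0.0077,0.0022,-0.0031]
    - [-0.0074,0.002,-0.0038]
    - [-0.0071,0.0021,-0.0042]
    - [-0.0068,0.0019,-0.0048]
  angular:
    - [0,0,0]
    - [0,0,0]
    - [0,0,0]
    - [0,0,0]
    - [0,0,0]
    - [0,0,0]
    - [0,0,0]
    - [0,0,0]
    - [0,0,0]

```text
time: 18.33
eef_pos: [0.5165, 0.0393, 0.171]
orientation: [-180.0, 0.0, 74.3]
wrist_force: [1.4, -1.0, 0.8]
gripper_width: 0.008
finger_force: 20.9
```

>>> apply_moves:
  xyz:
    - [-0.0065,0.0018,-0.0053]
    - [-0.0061,0.0017,-0.0057]
    - [-0.0057,0.0016,-0.0062]
    - [-0.0052,0.0015,-0.0066]
    - [-0.0048,0.0013,-0.0069]
    - [-0.0043,0.0012,-0.0073]
    - [-0.0038,0.0011,-0.0076]
    - [-0.0033,0.0009,-0.0079]
    - [-0.0027,0.0008,-0.008]
    - [0,0,0]
    - [0,0,0]
  angular:
    - [0,0,0]
    - [0,0,0]
    - [0,0,0]
    - [0,0,0]
    - [0,0,0]
    - [0,0,0]
    - [0,0,0]
    - [0,0,0]
    - [0,0,0]
    - [0,0,0]
    - [0,0,0]

```text
time: 19.25
eef_pos: [0.4745, 0.0511, 0.1094]
orientation: [-179.9, 0.0, 74.3]
wrist_force: [-1.4, 0.2, -1.7]
gripper_width: 0.008
finger_force: 21.4
```

>>> apply_moves:
  xyz:
    - [0,0,0]
    - [0,0,0]
    - [0,0,0]
    - [0,0,0]
    - [0,0,0.015]
    - [0,0,0.02]
    - [0,0,0.015]
    - [0,0,0]
  angular:
    - [0,0,0]
    - [0,0,0]
    - [0,0,0]
    - [0,0,0]
    - [0,0,0]
    - [0,0,0]
    - [0,0,0]
    - [0,0,0]
  fingers: 40

```text
time: 19.92
eef_pos: [0.4761, 0.0509, 0.163]
orientation: [179.8, -0.1, 74.3]
wrist_force: [-0.0, -0.2, 1.2]
gripper_width: 0.034
finger_force: 0.0
```

>>> apply_moves:
  xyz:
    - [-0.004,0.001,0]
    - [0,0,0]
    - [0,0,0]
    - [0,0,0]
    - [0,0,0]
    - [0,0,0]
    - [0,0,-0.01]
    - [0,0,-0.01]
    - [0,0,0]
  angular:
    - [0,0,0]
    - [0,0,0]
    - [0,0,0]
    - [0,0,0]
    - [0,0,0]
    - [0,0,0]
    - [0,0,0]
    - [0,0,0]
    - [0,0,0]
  fingers: 0

```text
time: 20.67
eef_pos: [0.4699, 0.052, 0.1374]
orientation: [-179.8, 0.0, 74.3]
wrist_force: [-0.1, -0.8, -1.0]
gripper_width: -0.0003
finger_force: 0.0
```

>>> apply_moves:
  xyz:
    - [0,0,-0.005]
    - [0,0,-0.005]
    - [0,0,-0.005]
    - [0,0,-0.005]
    - [0,0,-0.005]
    - [0,0,-0.005]
    - [0,0,-0.004]
    - [0,0,0]
  angular:
    - [0,0,0]
    - [0,0,0]
    - [0,0,0]
    - [0,0,0]
    - [0,0,0]
    - [0,0,0]
    - [0,0,0]
    - [0,0,0]

```text
time: 21.33
eef_pos: [0.4706, 0.052, 0.1051]
orientation: [-179.9, 0.0, 74.3]
wrist_force: [-0.8, 0.2, -0.8]
gripper_width: -0.0003
finger_force: 0.0
```

>>> apply_moves:
  xyz:
    - [0,0,-0.003]
    - [0,0,-0.002]
    - [0,0,-0.001]
    - [0,0,0]
    - [0,0,0]
  angular:
    - [0,0,0]
    - [0,0,0]
    - [0,0,0]
    - [0,0,0]
    - [0,0,0]

```text
time: 21.75
eef_pos: [0.4709, 0.052, 0.1]
orientation: [180.0, -0.0, 74.3]
wrist_force: [-0.0, -0.7, -0.4]
gripper_width: 0.0002
finger_force: 0.0
```

>>> apply_moves:
  xyz:
    - [0,0,-0.002]
    - [0,0,-0.002]
    - [0,0,-0.001]
    - [0,0,0]
    - [0,0,0]
  angular:
    - [0,0,0]
    - [0,0,0]
    - [0,0,0]
    - [0,0,0]
    - [0,0,0]

```text
time: 22.17
eef_pos: [0.4709, 0.052, 0.0949]
orientation: [-180.0, 0.0, 74.3]
wrist_force: [0.3, -0.8, 0.2]
gripper_width: -0.0003
finger_force: 0.0
```

>>> apply_moves:
  xyz:
    - [0,0,-0.0005]
    - [0,0,-0.0005]
    - [0,0,0]
    - [0,0,0]
  angular:
    - [0,0,0]
    - [0,0,0]
    - [0,0,0]
    - [0,0,0]

```text
time: 22.5
eef_pos: [0.471, 0.052, 0.0944]
orientation: [180.0, -0.0, 74.3]
wrist_force: [-2.1, 0.3, 5.7]
gripper_width: 0.0003
finger_force: 2.9
```

>>> apply_moves:
  xyz:
    - [0,0,-0.0005]
    - [0,0,-0.0005]
    - [0,0,0]
    - [0,0,0]
  angular:
    - [0,0,0]
    - [0,0,0]
    - [0,0,0]
    - [0,0,0]

```text
time: 22.83
eef_pos: [0.4711, 0.052, 0.094]
orientation: [180.0, -0.0, 74.3]
wrist_force: [-7.0, -0.1, 17.1]
gripper_width: 0.0001
finger_force: 8.6
```

Home against a hard stop. I'll retreat and do a final check.

>>> apply_moves:
  xyz:
    - [0,0,0.005]
    - [0,0,0.01]
    - [0,0,0.02]
    - [0,0,0.03]
    - [0,0,0.03]
    - [0,0,0.03]
    - [0,-0.02,0.02]
    - [-0.01,-0.035,0]
    - [-0.01,-0.035,0]
    - [-0.01,-0.035,0]
    - [-0.01,-0.035,0]
    - [-0.01,-0.035,0]
  angular:
    - [0,0,0]
    - [0,0,0]
    - [0,0,0]
    - [0,0,0]
    - [0,0,0]
    - [0,0,0]
    - [0,0,0]
    - [0,0,0]
    - [0,0,0]
    - [0,0,0]
    - [0,0,0]
    - [0,0,0]

```text
time: 23.83
eef_pos: [0.42, -0.1444, 0.2388]
orientation: [180.0, 0.0, 74.3]
wrist_force: [0.8, 0.1, 0.2]
gripper_width: 0.0001
finger_force: 0.0
```

>>> apply_moves:
  xyz:
    - [-0.01,-0.035,0]
    - [-0.01,-0.035,0]
    - [-0.01,-0.03,0]
    - [0,-0.02,0]
    - [0,0,0]
    - [0,0,0]
  angular:
    - [0,0,0]
    - [0,0,0]
    - [0,0,0]
    - [0,0,0]
    - [0,0,0]
    - [0,0,0]

```text
time: 24.33
eef_pos: [0.3906, -0.2637, 0.2382]
orientation: [-180.0, -0.0, 74.2]
wrist_force: [-0.2, 0.3, 0.0]
gripper_width: 0.0002
finger_force: 0.0
```

Run:
```python
from workcell import bot, viewer
import numpy as np,cv2
q=viewer.snapshot("side")["color"];n=viewer.snapshot("top")["color"]
v=np.hstack([cv2.resize(q[190:300,230:350],None,fx=3.3,fy=3.3,interpolation=cv2.INTER_CUBIC),cv2.resize(n[170:280,240:360],None,fx=3.3,fy=3.3,interpolation=cv2.INTER_CUBIC)])
cv2.imwrite("pics/v6.png",v); print(bot.get_obs()["eef_pos"])
```

```text
[ 0.3909705  -0.26245603  0.23826584]
```

View pics/v6.png

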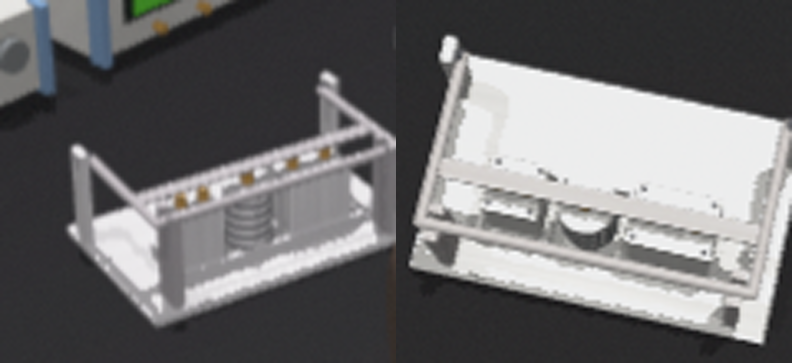

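The bail is closed: its bar lies in both forks, at about (160,215) and (385,150) in the side view, with all three parts upright beneath the strap.

```bash
python3 -c "
from workcell import job_done
print(job_done())"
```

```text
the job is handed in; nothing more can be done
None
```

I packed the filter module and the round load upright on their bay floors, closed the bail with its bar home in both catch forks, and handed the job in at about 24 s.

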